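# Start the hand nut on a wire-reel spindle and run it home

### The job

The hand nut is only resting on top of the spindle that carries the wire reel, and it will not go on if it is turned forward. Turn it backward (counter-clockwise from above) until it drops into the thread start, then turn it forward (clockwise) until its foot sits flush on the washer over the reel. Do not lift it off the spindle, and let go of it when it is home.

Things in the scene. Friction and masses are not known exactly. Their poses are not given: they have to be found in the camera images.
- reel_stand: Fixed reel stand: square grey base 130 x 130 x 14 mm, on it a blue wire reel (66 mm across) and a steel washer (58 mm across) whose top is 64 mm above the bench. From the washer rises a steel spindle, 38 mm across, 28 mm high, with a coarse two-start right-hand thread. Origin: on the spindle's axis at bench height; z up; x towards one of the thread's two entry slots.
- thread_entry (a point): Point on the spindle's axis 84 mm above the bench, where the nut's lugs rest at first. Entry slots lie at its +x and -x sides: the nut drops in when its x axis is parallel to this x axis (within 6 degrees). Turned backward (counter-clockwise), it is stopped by a shoulder about 8 degrees past that; turned forward on top of the thread, it is stopped by another after about 71 degrees.
- nut_grip (a point): Loose nut, 130 to 250 g: aluminium hub 58 mm across, 36 mm high, with an upright black grip bar on top, 80 mm long (x), 14 mm thick (y), 36 mm high. Point on the nut's axis, 21 mm above the hub's top, 15 mm below the bar's top. At the start it is 138 mm above the bench and the nut is turned 36 to 66 degrees clockwise from where it drops; fully home it is 121 mm above the bench.
- nut_foot (a point): Centre of the nut's open underside, 57 mm below nut_grip, same axes; two lugs inside lie under the bar's ends. Starts 17 mm above the washer; drops 12 mm at the entry if let loose or followed down. Turned clockwise from there it stays level for 15 degrees, then is drawn down 5 mm over the next 50 degrees to sit on the washer; it meets a firm stop about 71 degrees from the drop angle.
Not all that is in view belongs to the job. What is shaped like the part that bears nut_grip but green or red is not meant.

How it is judged:
On the way:
1. the nut has dropped into the thread start (its foot less than 8 mm above the washer) (z of nut_grip in the frame of reel_stand below 0.129 m), for 0.1 s.
At the end, for the whole second after the job is handed in: The nut's foot is within 2 mm of the washer, the nut is upright (within 3.4 degrees) and centred on the spindle (6 mm), and it is turned at least 46 degrees from the angle at which it drops, so that its lugs are held under the thread (z of nut_grip in the frame of reel_stand below 0.123 m and horizontal distance between nut_grip and reel_stand below 0.006 m and angle between the x axis of nut_grip and the x axis of reel_stand, either way round above 0.8 rad and angle between nut_grip's own z axis and vertical below 0.06 rad); the robot touches nothing.
It fails at once if the nut is lifted off the spindle (more than 15 mm above where it rested) (height (world z) of nut_grip above 0.153 m).
It also fails if it takes over 42 s, if anything falls off the work surface, if the arm or the gripper's body presses on something with over 40 N, if the wrist force passes 120 N, or if a joint passes its speed limit or range.

### The arm

A 7-joint arm with a two-finger parallel gripper is mounted at the origin on a cart in front of the work surface, level with it; the furniture and walls round the work are solid. World frame = base frame: x ahead of the robot, y to its left, z up, the work surface at z = 0. Lengths are in m, angles in rad, forces in N, time in s.
With the tool pointing down it reaches from about 0.425 to 0.95 m from the base axis. Payload 16.7 kg.
Tool frame: the origin (TCP) lies between the finger pads; the fingertips stand 14 mm ahead of it and the grasp point (between the pads) lies 5 mm behind it; z points along the fingers, x is the direction in which the jaws open and shut, and the axes are right-handed (so a half turn about z gives the same grasp; the last joint's range is limited). The gripper opens to 94 mm and grips with 3 to 60 N. Pads are 16 mm wide; open, the fingers measure 119 mm over their backs; the gripper's body (75 mm by 177 mm) begins 78 mm behind the grasp point.
Start: joints at [-1.319, 0.426, 0.074, 1.606, -0.034, 1.111, -0.067], TCP at [0.264, 0.621, 0.219] pointing down, gripper open.
Joint ranges: [-2.85, 2.85], [-0.5, 2.14], [-1.23, 1.37], [0.21, 2.46], [-1.02, 4.16], [0.16, 2.05], [-2.73, 2.73]. Speed limits (rad/s): [1.89, 1.89, 2.39, 2.39, 3.01, 3.01, 3.01].

### API

Orientations are given as a unit quaternion [w, x, y, z].
In Python, from station import * gives the robot as it stands.
- The arm moves only by the tool carry_out, never from a script. Its argument "series" is a list of rows, each a list of 5 numbers: the finger opening in mm, from 0 to 94, then the shift along the tool's x, y, z in mm, then the turn about the tool's z in degrees. In form: [[claw, dx, dy, dz, yaw], ...]. A call has 1 to 20 rows; each row is the pose to reach, as a shift and turn from the pose commanded when the call began, along the tool's axes at that moment; what a row does not reach only later rows make up. A row lasts 1/10 s, in which the tool goes at most 50 mm and 8.59 degrees, less where a joint would pass 70% of its speed; a pose out of reach is approached as far as the arm can. A call with a gripper value outside its range is refused whole. The fingers move at their own pace and stop on an object; "grip_force" is the grip in N (left out, the last holds). Time passes only in rows, so rows that repeat a pose let the fingers close. It gives the time, the measured TCP pose, the force and the opening at its end, in the units of the state.
- state(): the state, without advancing time (a new reading comes with each control period).
- read_camera(name): name is "scene" or "top" or "wrist"; returns (picture, depth): 420x560x3 uint8, red, green, blue; 420x560 float32, m along the optical axis (not along the pixel's ray), 0 where there is no reading.
- calibration(name): a dict with "fx", "fy", "cx", "cy" (pixels), "k1" (the pictures are not rectified: a ray, as slopes to the right and down, at radius r is drawn at 1 + k1 r^2 times it, then the intrinsics apply), "view" (4x4, takes a point from world to camera coordinates). Camera axes: x right, y down, z forward; pixel columns grow to the right and rows downward; lengths in m; the calibration is good to about 2 mm. A picture is of the moment at which its call begins: read the wrist's pose just before it. calibration takes no time and is no camera call; for the wrist camera it gives the pose at the moment of the call.
- close_job(): hands the job in, once; it reports no verdict.
The state is a dict: "time_s": time; "joint_pos": joint angles; "qd": joint speeds; "tau": joint torques, N m; "tcp_pos": TCP position; "tool_rot": TCP orientation; "wrist_force": force on the tool from outside, world axes, zero at the start; "torque": the same for the moment, N m; "gripper_width": finger opening in m.
Only numpy, scipy, OpenCV 4.12 (cv2) and the standard library are available. Lean on these libraries where they do the work, as an engineer would, in place of code of your own. Each camera call takes 0.05 s, during which the arm holds its last target.

## Working session

There is one attempt and no reset: what is moved stays moved. The work goes in short steps, Python scripts to look and compute and a tool call to move; the robot and the scene stay as the last step left them, time stands still between calls to the robot, and variables do not carry over. Pictures are saved under pics/ and viewed, and the job is handed in when it is done.

Besides the shell and the picture viewer there is one more tool, called after "Call:" as a command line: name --pt "numbers of a row" for each row, then --argument value for the rest. carry_out: Moves the arm, as the interface text tells. Its arguments: {"type":"object","properties":{"series":{"type":"array","items":{"type":"array","items":{"type":"number"}}},"grip_force":{"type":"number"}},"required":["series"]}

```bash
mkdir -p pics; python3 - <<'E'
from station import *
import cv2
s=state();print(s)
for n in("scene","top"):
    p,d=read_camera(n);cv2.imwrite(f"pics/{n}0.png",p[:,:,::-1]);import numpy as np;np.save(f"pics/{n}0.npy",d);print(calibration(n))
E
```

```text
{'time_s': 0.0, 'joint_pos': array([-1.31848781,  0.42674193,  0.07384307,  1.60661659, -0.03412532,
        1.11076252, -0.06711844]), 'qd': array([-5.48782201e-05, -2.97675960e-04, -3.18305223e-05, -6.74499415e-04,
        8.76020453e-04, -1.21284854e-04, -2.51354754e-03]), 'tau': array([-1.62952416e-03, -9.35840607e+01,  3.66594046e+00, -4.54171050e+01,
       -4.90244315e-02,  2.04595743e-02,  7.45561215e-05]), 'tcp_pos': array([0.26383404, 0.6208495 , 0.2187645 ]), 'tool_rot': array([ 3.78484934e-04,  8.34006319e-01,  5.51754526e-01, -5.09421803e-04]), 'wrist_force': array([ 0.40263195, -0.10549678,  1.05792014]), 'torque': array([-0.02935151,  0.00206664,  0.06311582]), 'gripper_width': 0.09379816647605735}
{'fx': 450.59766120788646, 'fy': 450.59766120788646, 'cx': 283.162081255386, 'cy': 206.70042480712283, 'k1': -0.11156914048354075, 'view': array([[ 0.69563201, -0.71836139,  0.00728177, -0.28774137],
       [-0.55078236, -0.53980815, -0.63658932,  0.3942483 ],
       [ 0.46123194,  0.43882124, -0.77116861,  0.66881872],
       [ 0.        ,  0.        ,  0.        ,  1.        ]])}
{'fx': 480.17802127600334, 'fy': 480.17802127600334, 'cx': 279.29240776533646, 'cy': 207.98785755785778, 'k1': 0.029658191676539616, 'view': array([[-0.01336113, -0.99986024, -0.01004886,  0.10325075],
       [-0.9903804 ,  0.01461734, -0.13759721,  0.49252322],
       [ 0.13772487,  0.00811374, -0.99043729,  0.86786986],
       [ 0.        ,  0.        ,  0.        ,  1.        ]])}
```

View pics/scene0.png

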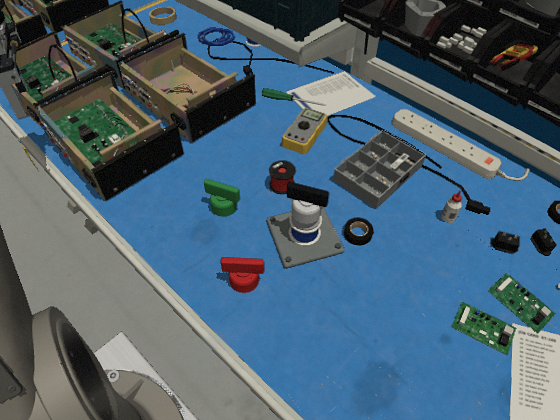

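View pics/top0.png

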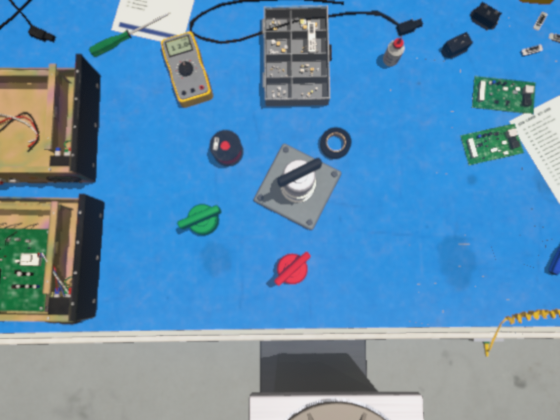

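Candidates: the black-bar nut on the stand (top 300,173; scene 307,195), the green nut (top 200,218) and the red nut (top 292,269). By the description I choose the black one on the grey square stand, and check it in a crop.

```bash
cat > h.py <<'E'
import numpy as np, cv2
def cloud(cal,d):
    v,u=np.mgrid[0:d.shape[0],0:d.shape[1]]
    K=np.array([[cal['fx'],0,cal['cx']],[0,cal['fy'],cal['cy']],[0,0,1]])
    # ray at radius r drawn at (1+k1 r^2)
    pts=np.stack([u,v],-1).reshape(-1,1,2).astype(np.float64)
    n=cv2.undistortPoints(pts,K,np.array([cal['k1'],0,0,0])).reshape(d.shape+(2,))
    c=np.dstack([n[...,0]*d,n[...,1]*d,d])
    V=np.array(cal['view']);return (c-V[:3,3])@V[:3,:3]
def rect(P,m):
    r=cv2.minAreaRect((P[m][:,:2]*1000).astype(np.float32));return r
E
python3 - <<'E'
from station import *
from h import *
for n,(x0,y0,x1,y1) in dict(top=(240,130,350,240),scene=(250,170,360,280)).items():
    d=np.load(f"pics/{n}0.npy");cal=calibration(n);W=cloud(cal,d);p=cv2.imread(f"pics/{n}0.png")
    cv2.imwrite(f"pics/{n}0c.png",cv2.resize(p[y0:y1,x0:x1],None,fx=5,fy=5,interpolation=cv2.INTER_CUBIC))
    M=np.zeros(d.shape,bool);M[y0:y1,x0:x1]=True;M&=d>0
    z=W[...,2]
    for lo,hi in((.147,.16),(.105,.122),(.01,.018)):
        m=M&(z>lo)&(z<hi);print(n,lo,m.sum(),np.median(z[m]),W[m].mean(0),rect(W,m))
    m=M&(z>.147)
    P=W[m][:,:2];e,v=np.linalg.eigh(np.cov(P.T));print("angle",np.degrees(np.arctan2(*v[::-1,1])), z[m].max())
E
```

```text
top 0.147 404 0.15256125569529705 [0.54005501 0.06160381 0.15233265] ((540.8296508789062, 61.482276916503906), (14.600701332092285, 79.45658111572266), 25.515241622924805)
top 0.105 510 0.11661279683005198 [0.53650664 0.05965063 0.1163124 ] ((540.6468505859375, 61.52360534667969), (57.015254974365234, 56.100528717041016), 53.97374725341797)
top 0.01 3137 0.014156084803806116 [0.53969067 0.05715952 0.01417494] ((546.0184326171875, 47.73284149169922), (180.8323211669922, 216.95401000976562), 12.307642936706543)
angle 115.50664472007534 0.15722906082381208
scene 0.147 306 0.15271187943389913 [0.53950649 0.06004606 0.15234755] ((540.3018798828125, 61.479339599609375), (15.522930145263672, 79.9498519897461), 25.444725036621094)
scene 0.105 353 0.11664196576623952 [0.52699967 0.05310382 0.11543412] ((527.96435546875, 52.502471923828125), (27.57642936706543, 75.79608154296875), 30.097755432128906)
scene 0.01 2277 0.014644816593563441 [0.53980902 0.0525285  0.01456726] ((580.6310424804688, 72.22233581542969), (313.3656311035156, 200.6588897705078), 39.46183395385742)
angle 115.50082555110497 0.1570137634285817
```

```bash
sleep 1; python3 -c "
import cv2,numpy as np
cv2.imwrite('pics/crop0.png',np.hstack([cv2.resize(cv2.imread('pics/%s0c.png'%n),(400,400)) for n in('top','scene')]))"
```

```text
(no output)
```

View pics/crop0.png

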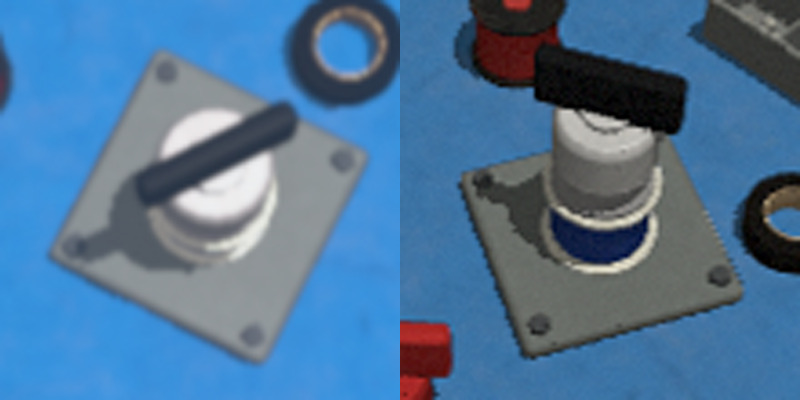

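The crops confirm the choice: black bar on an aluminium hub over the blue reel, bar centre about (0.5405, 0.0615), long axis at −64.5°. The base edges run at about −26.6° and 63.4°. Only −26.6° falls inside the 36–66° window, so I expect about 38° of backward turn.

```bash
cat >> h.py <<'E'
from scipy.spatial.transform import Rotation as R
def rel(s,target,yawx):
    q=s['tool_rot'];r=R.from_quat([q[1],q[2],q[3],q[0]]).as_matrix()
    y=np.degrees(np.arctan2(r[1,0],r[0,0]))
    return (r.T@(np.array(target)-s['tcp_pos'])*1000).round(2), 'yaw now',round(y,2),'tool turn',round(-(yawx-y),2)
E
python3 - <<'E'
from station import *
from h import *
print(rel(state(),[.5405,.0615,.219],25.5))
d=np.load("pics/top0.npy");p=cv2.imread("pics/top0.png");W=cloud(calibration("top"),d)
hsv=cv2.cvtColor(p,cv2.COLOR_BGR2HSV)
m=np.zeros(d.shape,bool);m[140:232,250:345]=1
m&=(W[...,2]>.011)&(W[...,2]<.017)&(hsv[...,1]<70)
m=cv2.morphologyEx(m.astype(np.uint8),cv2.MORPH_OPEN,np.ones((5,5)))>0
print(m.sum(),rect(W,m))
E
```

```text
(array([-4.0664e+02,  4.7339e+02,  3.6000e-01]), 'yaw now', np.float64(66.98), 'tool turn', np.float64(41.48))
1521 ((539.3802490234375, 61.912506103515625), (126.12187957763672, 122.4977798461914), 61.15074157714844)
```

Call:
carry_out --pt "94 -30 35 0 3" --pt "94 -60 70 0 6" --pt "94 -90 105 0 9" --pt "94 -120 140 0 12" --pt "94 -150 175 0 15" --pt "94 -180 210 0 18" --pt "94 -210 245 0 21" --pt "94 -240 280 0 24" --pt "94 -270 315 0 27" --pt "94 -300 350 0 30" --pt "94 -330 385 0 33" --pt "94 -360 420 0 36" --pt "94 -385 450 0 39" --pt "94 -400 466 0 41.5" --pt "94 -406.6 473.4 0 41.5" --pt "94 -406.6 473.4 0 41.5" --pt "94 -406.6 473.4 0 41.5"

```text
time_s: 1.8
tcp_pos: [0.5401, 0.0634, 0.2192]
tool_rot: [-0.0, 0.975, 0.222, -0.0]
wrist_force: [0.1, 0.1, -0.1]
gripper_width: 0.094
```

```bash
python3 - <<'E'
from station import *
from h import *
cal=calibration("wrist");p,d=read_camera("wrist");cv2.imwrite("pics/w1.png",p[:,:,::-1])
W=cloud(cal,d);z=W[...,2];s=state()
m=(d>0)&(z>.146)&(z<.162)&(np.hypot(W[...,0]-.54,W[...,1]-.06)<.06)
print(s['time_s'],s['tcp_pos'],s['joint_pos'].round(2),m.sum(),rect(W,m),np.median(z[m]))
print(rel(s,[.5405,.0615,.137],25.5))
E
```

```text
1.85 [0.54010935 0.06358905 0.21931104] [-0.66  0.23  0.49  1.92 -0.13  1.02  0.34] 1648 ((539.6876831054688, 63.356781005859375), (13.8804349899292, 78.56027221679688), 25.47312355041504) 0.15180028391043493
(array([-0.52,  2.1 , 82.31]), 'yaw now', np.float64(25.64), 'tool turn', np.float64(0.14))
```

View pics/w1.png

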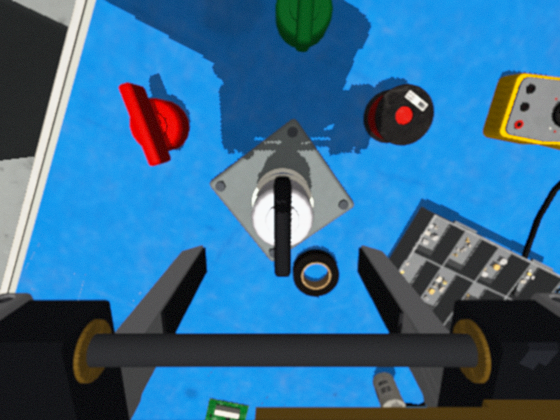

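The wrist view shows the black bar upright and centred between the jaws at about (283,225), parallel to the pads. The red (155,125) and green (303,20) nuts are well clear. Descend and close.

Call:
carry_out --pt "94 0 0.5 25 0" --pt "60 0 1 50 0" --pt "40 0 1 70 0" --pt "40 0 1 82 0" --pt "40 0 1 82 0" --pt "20 0 1 82 0" --pt "8 0 1 82 0" --pt "8 0 1 82 0" --pt "8 0 1 82 0" --pt "8 0 1 82 0" --grip_force 20

```text
time_s: 2.85
tcp_pos: [0.5412, 0.061, 0.1378]
tool_rot: [-0.0, 0.975, 0.22, 0.0]
wrist_force: [-0.1, -0.2, -0.3]
gripper_width: 0.0254
```

```bash
python3 - <<'E'
from station import *
from h import *
s=state();print(s['time_s'],s['tcp_pos'],s['wrist_force'],s['torque'],s['gripper_width'],rel(s,[.54,.062,.137],25.5))
E
```

```text
2.85 [0.54117477 0.06096571 0.13777973] [-0.0997021  -0.19725245 -0.33506589] [-0.02371182  0.1079553  -0.01410781] 0.02544111983154024 (array([-0.62, -1.44,  0.78]), 'yaw now', np.float64(25.47), 'tool turn', np.float64(-0.03))
```

Call:
carry_out --pt "8 0 -1 0.5 0" --pt "8 0 -1 0.5 0" --pt "8 0 -1 0.5 0" --pt "8 0 -1 0.5 0" --pt "8 0 -1 0.5 0" --grip_force 20

```text
time_s: 3.35
tcp_pos: [0.5406, 0.0619, 0.137]
tool_rot: [-0.0, 0.975, 0.221, -0.0]
wrist_force: [-1.4, 0.5, 1.1]
gripper_width: 0.0136
```

Call:
carry_out --pt "8 0 0 0 -4" --pt "8 0 0 0 -8" --pt "8 0 0 0 -12" --pt "8 0 0 0 -16" --pt "8 0 0 0 -20" --pt "8 0 0 0 -20"

```text
time_s: 3.95
tcp_pos: [0.5406, 0.0617, 0.1369]
tool_rot: [0.0, 0.922, 0.387, -0.0]
wrist_force: [0.1, -0.5, -0.2]
gripper_width: 0.0135
```

```bash
cat >> h.py <<'E'
def rep(s):
    print(s['time_s'],'tcp',s['tcp_pos'].round(4),'F',s['wrist_force'].round(1),'T',s['torque'].round(2),'w',round(s['gripper_width'],4),rel(s,[.54,.062,.137],0)[2])
def bar(cam,st,lo=.125):
    W=None
    import station
    cal=station.calibration(cam);p,d=station.read_camera(cam);W=cloud(cal,d);return p,W
E
python3 - <<'E'
from station import *
from h import *
rep(state())
p,d=read_camera("scene");W=cloud(calibration("scene"),d)
cv2.imwrite("pics/s2.png",cv2.resize(p[130:290,210:410,::-1],None,fx=4,fy=4,interpolation=cv2.INTER_CUBIC)[:600,:800])
E
```

```text
3.95 tcp [0.5406 0.0617 0.1369] F [ 0.1 -0.5 -0.2] T [-0.06  0.   -0.01] w 0.0135 45.54
```

View pics/s2.png

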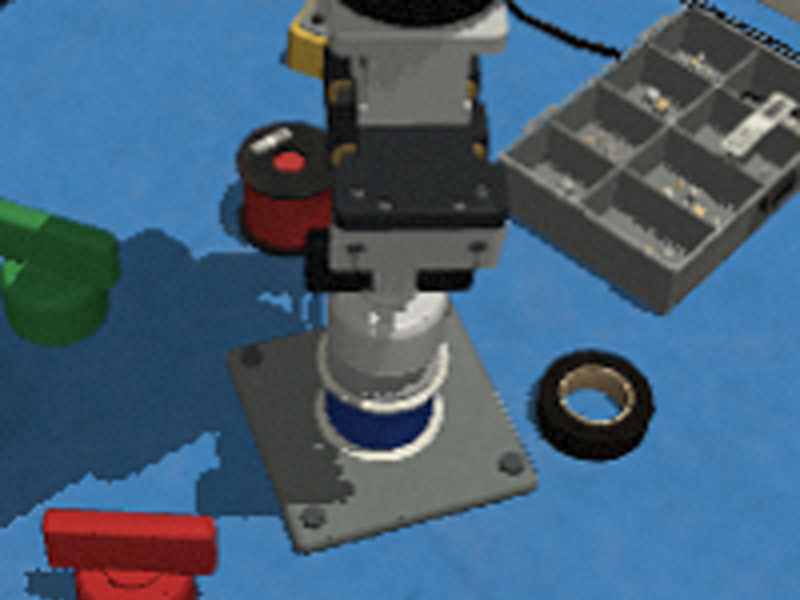

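Grasped; the bar follows the tool with little torque. Now turn to the expected drop angle, then loosen so the nut can fall.

Call:
carry_out --pt "8 0 0 0 -4" --pt "8 0 0 0 -8" --pt "8 0 0 0 -12" --pt "8 0 0 0 -15" --pt "8 0 0 0 -17.5" --pt "8 0 0 0 -17.5" --pt "8 0 0 0 -17.5"

```text
time_s: 4.7
tcp_pos: [0.5405, 0.0617, 0.1368]
tool_rot: [-0.0, 0.853, 0.521, -0.0]
wrist_force: [0.0, 0.1, -3.2]
gripper_width: 0.0138
```

```bash
python3 - <<'E'
from station import *
from h import *
rep(state())
E
```

```text
4.7 tcp [0.5405 0.0617 0.1368] F [ 0.   0.1 -3.2] T [ 0.05 -0.02  0.  ] w 0.0138 62.82
```

Call:
carry_out --pt "22 0 0 0 0" --pt "22 0 0 0 0" --pt "22 0 0 0 0" --pt "22 0 0 0 0"

```text
time_s: 5.1
tcp_pos: [0.5407, 0.0619, 0.137]
tool_rot: [0.0, 0.853, 0.522, 0.0]
wrist_force: [-0.3, -0.2, -0.6]
gripper_width: 0.0216
```

```bash
python3 - <<'E'
from station import *
from h import *
rep(state())
for n in("wrist","scene"):
    cal=calibration(n);p,d=read_camera(n);W=cloud(cal,d);z=W[...,2]
    near=(d>0)&(np.hypot(W[...,0]-.54,W[...,1]-.062)<.045)
    h,b=np.histogram(z[near&(z>.06)&(z<.16)],bins=np.arange(.06,.161,.003))
    print(n,[(round(x,3),int(c)) for x,c in zip(b,h) if c>8])
    cv2.imwrite(f"pics/{n}3.png",p[:,:,::-1] if n=="wrist" else cv2.resize(p[130:290,210:410,::-1],None,fx=4,fy=4)[:600])
E
```

```text
5.1 tcp [0.5407 0.0619 0.137 ] F [-0.3 -0.2 -0.6] T [ 0.03  0.   -0.04] w 0.0216 62.95
wrist [(np.float64(0.06), 126), (np.float64(0.063), 47), (np.float64(0.069), 18), (np.float64(0.072), 33), (np.float64(0.075), 34), (np.float64(0.078), 32), (np.float64(0.081), 37), (np.float64(0.084), 41), (np.float64(0.087), 44), (np.float64(0.09), 36), (np.float64(0.093), 46), (np.float64(0.096), 113), (np.float64(0.099), 251), (np.float64(0.102), 1287), (np.float64(0.105), 315), (np.float64(0.108), 282), (np.float64(0.111), 15), (np.float64(0.114), 25), (np.float64(0.117), 23), (np.float64(0.12), 30), (np.float64(0.123), 63), (np.float64(0.126), 88), (np.float64(0.129), 126), (np.float64(0.132), 134), (np.float64(0.135), 432), (np.float64(0.138), 2686), (np.float64(0.141), 276), (np.float64(0.144), 101), (np.float64(0.147), 146), (np.float64(0.15), 148), (np.float64(0.153), 123), (np.float64(0.156), 176)]
scene [(np.float64(0.06), 102), (np.float64(0.063), 46), (np.float64(0.069), 12), (np.float64(0.072), 22), (np.float64(0.075), 28), (np.float64(0.078), 19), (np.float64(0.081), 32), (np.float64(0.084), 25), (np.float64(0.087), 27), (np.float64(0.09), 31), (np.float64(0.093), 23), (np.float64(0.096), 34), (np.float64(0.099), 48), (np.float64(0.102), 76), (np.float64(0.105), 123), (np.float64(0.108), 58), (np.float64(0.111), 39), (np.float64(0.114), 27), (np.float64(0.117), 27), (np.float64(0.12), 26), (np.float64(0.123), 33), (np.float64(0.126), 29), (np.float64(0.129), 24), (np.float64(0.132), 36), (np.float64(0.135), 39), (np.float64(0.138), 76), (np.float64(0.141), 81), (np.float64(0.144), 16), (np.float64(0.147), 15), (np.float64(0.15), 14), (np.float64(0.153), 11)]
```

View pics/scene3.png

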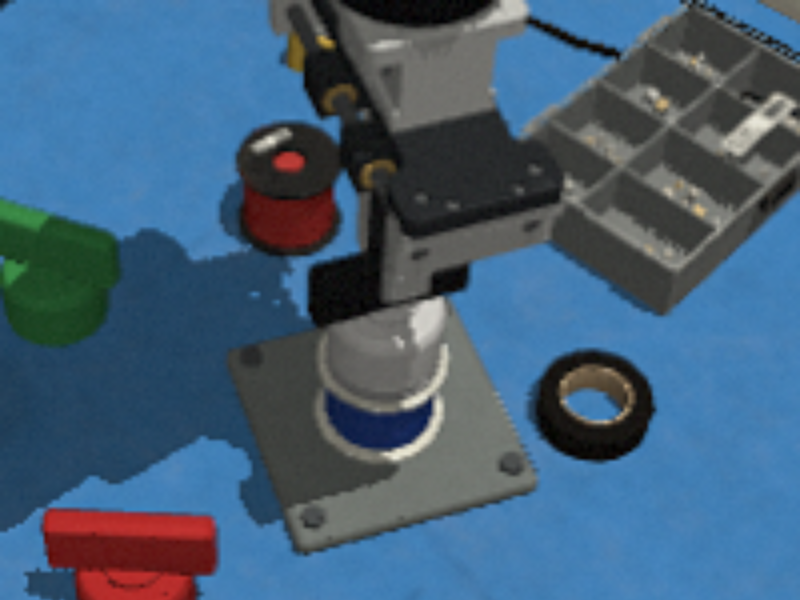

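View pics/wrist3.png

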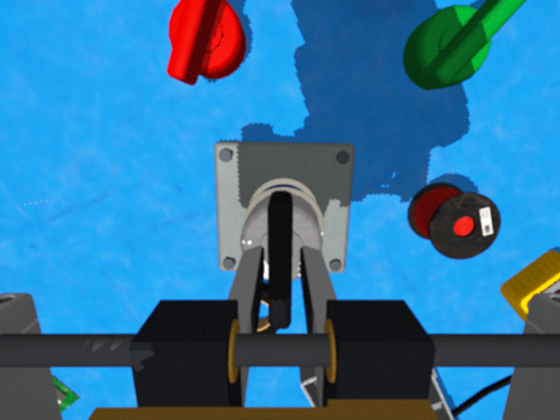

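The nut has dropped: the bar top is now at about 0.140 (was 0.152) and the hub top at about 0.104. In the wrist view the bar (280,255) lies parallel to the base edges. Follow it down, grip again and start forward.

Call:
carry_out --pt "22 0 0 6 0" --pt "22 0 0 11.5 0" --pt "22 0 0 11.5 0" --pt "8 0 0 11.5 0" --pt "8 0 0 11.5 0" --pt "8 0 0 11.5 0" --pt "8 0 0 11.5 0" --pt "8 0 0 11.5 4" --pt "8 0 0 11.5 8" --pt "8 0 0 11.5 12" --pt "8 0 0 11.5 15" --pt "8 0 0 11.5 15" --grip_force 25

```text
time_s: 6.4
tcp_pos: [0.5406, 0.0619, 0.1255]
tool_rot: [0.0, 0.914, 0.406, -0.0]
wrist_force: [0.5, 0.5, -2.6]
gripper_width: 0.0138
```

```bash
python3 - <<'E'
from station import *
from h import *
rep(state())
E
```

```text
6.4 tcp [0.5406 0.0619 0.1255] F [ 0.5  0.5 -2.6] T [-0.    0.01  0.07] w 0.0138 47.92
```

Call:
carry_out --pt "8 0 0 0.4 4" --pt "8 0 0 0.8 8" --pt "8 0 0 1.2 12" --pt "8 0 0 1.6 16" --pt "8 0 0 2.0 20" --pt "8 0 0 2.4 24" --pt "8 0 0 2.4 24"

```text
time_s: 7.1
tcp_pos: [0.5407, 0.0619, 0.1231]
tool_rot: [0.0, 0.978, 0.208, 0.0]
wrist_force: [0.4, 0.1, -1.2]
gripper_width: 0.0137
```

```bash
python3 - <<'E'
from station import *
from h import *
rep(state())
E
```

```text
7.1 tcp [0.5407 0.0619 0.1231] F [ 0.4  0.1 -1.2] T [ 0.05 -0.1  -0.02] w 0.0137 23.99
```

Low forces and the nut is following. 39° done; continue by 28°.

Call:
carry_out --pt "8 0 0 0.4 4" --pt "8 0 0 0.8 8" --pt "8 0 0 1.2 12" --pt "8 0 0 1.6 16" --pt "8 0 0 2.0 20" --pt "8 0 0 2.4 24" --pt "8 0 0 2.6 26" --pt "8 0 0 2.7 28" --pt "8 0 0 2.7 28"

```text
time_s: 8.0
tcp_pos: [0.5406, 0.0619, 0.1204]
tool_rot: [0.0, 0.999, -0.034, -0.0]
wrist_force: [0.6, -0.4, -1.1]
gripper_width: 0.014
```

```bash
python3 - <<'E'
from station import *
from h import *
rep(state())
n="scene";cal=calibration(n);p,d=read_camera(n);W=cloud(cal,d);z=W[...,2]
near=(d>0)&(np.hypot(W[...,0]-.54,W[...,1]-.062)<.045)
cv2.imwrite("pics/s4.png",cv2.resize(p[130:290,210:410,::-1],None,fx=4,fy=4)[:600])
E
```

```text
8.0 tcp [0.5406 0.0619 0.1204] F [ 0.6 -0.4 -1.1] T [-0.08  0.04  0.02] w 0.014 -3.88
```

View pics/s4.png

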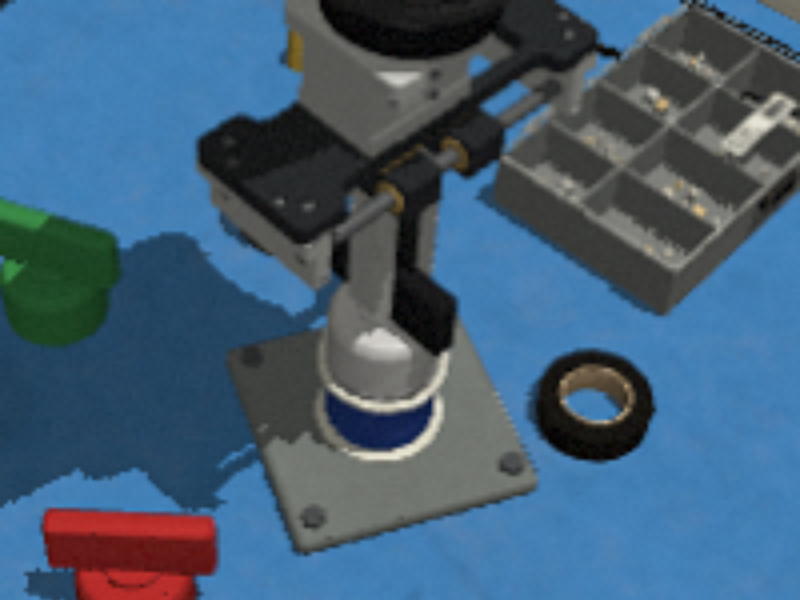

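The view shows the nut low over the washer (hub 380,350) with the bar at (425,310). Turn a little further to feel for the stop, then open and rise.

Call:
carry_out --pt "8 0 0 0.3 2" --pt "8 0 0 0.3 3" --pt "8 0 0 0.3 4" --pt "8 0 0 0.3 4"

```text
time_s: 8.45
tcp_pos: [0.541, 0.0619, 0.1204]
tool_rot: [-0.0, 0.998, -0.07, 0.0]
wrist_force: [-0.0, -1.0, 6.1]
gripper_width: 0.0139
```

```bash
python3 - <<'E'
from station import *
from h import *
rep(state())
E
```

```text
8.45 tcp [0.541  0.0619 0.1204] F [-0.  -1.   6.1] T [-0.14  0.19  0.02] w 0.0139 -8.07
```

Call:
carry_out --pt "40 0 0 0 0" --pt "40 0 0 0 0" --pt "40 0 0 0 0" --pt "60 0 0 0 0" --pt "60 0 0 -20 0" --pt "60 0 0 -50 0" --pt "60 0 0 -90 0" --pt "80 0 0 -110 0" --pt "80 0 0 -110 0" --pt "80 0 0 -110 0"

```text
time_s: 9.45
tcp_pos: [0.5405, 0.062, 0.23]
tool_rot: [-0.0, 0.998, -0.07, 0.0]
wrist_force: [0.4, -1.4, 0.1]
gripper_width: 0.0789
```

```bash
python3 - <<'E'
from station import *
from h import *
rep(state())
im=[]
for n in("wrist","scene"):
    cal=calibration(n);p,d=read_camera(n);W=cloud(cal,d);z=W[...,2]
    near=(d>0)&(np.hypot(W[...,0]-.5406,W[...,1]-.062)<.045)
    m=near&(z>.128)&(z<.145);P=W[m]
    A=np.c_[P[:,:2]-P[:,:2].mean(0),np.ones(len(P))];print(n,m.sum(),'bar top',np.median(z[m]),rect(W,m))
    m2=near&(z>.095)&(z<.106);print('hub top',np.median(z[m2]))
    im.append(cv2.resize(p[130:290,210:410,::-1],(400,320)) if n=="scene" else cv2.resize(p[:,:,::-1],(400,320)))
cv2.imwrite("pics/f5.png",np.hstack(im))
E
```

```text
9.45 tcp [0.5405 0.062  0.23  ] F [ 0.4 -1.4  0.1] T [-0.05  0.12  0.06] w 0.0789 -8.0
wrist 1384 bar top 0.13471564581133294 ((540.5130004882812, 62.804603576660156), (79.15711975097656, 13.806001663208008), 81.62579345703125)
hub top 0.09932137227757451
scene 302 bar top 0.13579439144070476 ((540.626953125, 61.099700927734375), (80.05169677734375, 14.530012130737305), 81.48037719726562)
hub top 0.10047589473765373
```

View pics/f5.png

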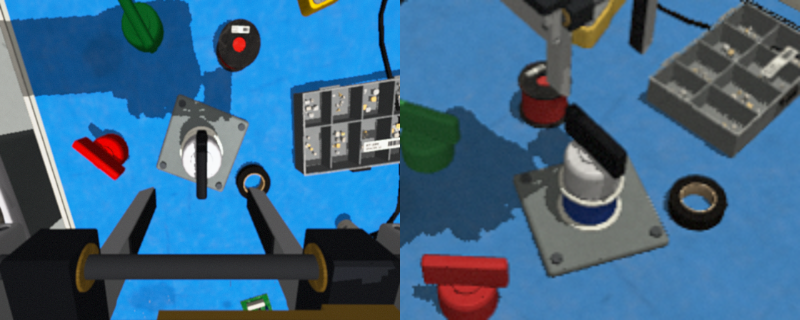

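The nut is home and free: bar top is at 0.135–0.136 (0.136 means home), hub top about 0.100, and it has turned about 71° from the drop. Hand in.

```bash
python3 -c "
from station import *
print(close_job(),state()['time_s'])"
```

```text
the job is handed in; nothing more can be done
the job is handed in; nothing more can be done
```

The nut is screwed home on the reel spindle and released, and I handed the job in at about 9.6 s of robot time, before the 42 s limit.

I gripped the black bar and turned the nut about 37.5° backward. When I opened the fingers it dropped 12 mm into the thread start. I then followed it down, gripped again, and turned it forward about 71° while lowering with the thread.

**Last checks:**
- **Height:** the bar top read 0.1347 m from the wrist camera and 0.1358 m from the scene camera, where 0.136 m is home. The hub top read about 0.100 m, so the foot is on the washer.
- **Turn:** the bar ended about 71° past the drop angle, against the 46° needed.
- **Centring:** the bar centre was within about 1 mm of the spindle axis. The two cameras differed by 1.7 mm in y, which is within calibration error.
- **Upright:** I judged this from the pictures and the matching heights, and did not compute the tilt.
- **Gripper:** it was open and 110 mm above the nut, touching nothing. The highest wrist force I read was about 6 N.

I never felt a distinct torque at the end stop. The only sign of contact was an upward push of about 6 N on the last few degrees.

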